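# Draw out the shear's scrap tray with the hook

## Task

Take the hand hook from its wooden rest, drop its bent tip into the ring on the front of the shear's scrap tray, and with the hook alone drag the tray out between its rails until you feel it come up against the stop inside the bay, then keep a steady, moderate pull on it (about 8 newtons more than the dragging took) for a good second so that it is properly seated. Feel for the stop and never force it: no more than 15 newtons on it, and do not touch the sharp tray with the gripper. Then unhook, leaving the tray drawn out, and lay the hook back in its rest as you found it, without disturbing the other things on the bench.

Things in the scene. Friction and masses are not known exactly. Their poses are not given: they have to be found in the camera images.
- hook: Hand hook, 160 g. Wooden grip 110 (x) x 22 (y) x 26 (z) mm, origin at its centre, near the centre of mass. From its +x end a 9 mm steel rod goes on to x = 110 mm, there bending straight down to a round-nosed tip that ends 39.5 mm below the grip's centre line. Grip it across y from above at the origin; a grip of 40 N or more keeps it from twisting in the fingers.
- hook_tip (a point): Lowest point of the hook's bent tip, at (110, 0, -39.5) mm in the hook's frame, with its axes.
- rest: Fixed wooden rest holding the hook tip-down: base 160 x 60 x 8 mm, two notched uprights 8 mm thick, under the grip at x = -45 mm (notch 28 mm wide, floor 60 mm up) and under the rod at x = 78 mm (15 mm wide, floor 68.5 mm up); notch sides 12 mm high, then flared 9 mm more. Origin at bench level; the lying hook's origin is within 6 mm of (0, 0, 73) mm here, same axes.
- bay: Fixed scrap bay of a bench shear: a hood 200 mm wide, 85 mm high (low shear on top) over two rails 36 mm high, 260 mm long, inner faces 68 mm either side of the centre line. Origin at bench level on the centre line at the rails' front ends, hood from x = 60 mm on; +x runs into the bay, the tray comes out towards -x. Inside, out of sight, a rigid stop catches the tray: see tray.
- tray: Loose sheet-metal scrap tray on the bench between the rails, 3 mm play each side: 160 long (x) x 130 wide x 30 mm high, back wall 60 mm. About 0.5 kg, drags with 2 to 6 N. Origin at bench level, middle of its front wall's outer face; +x towards its back. Its back wall meets the hidden stop when the origin is 45 to 85 mm outside (-x) the rails' front ends: anywhere between, set anew each time.
- ring (a point): Centre of the level steel pull ring in front of the tray, at (-24, 0, 25) mm in the tray's frame: clear opening about 18 mm, wire 6 mm thick, so its top is 28 mm and its underside 22 mm above the bench; nothing but the bench lies under it.
- bin: Bystander: loose open grey plastic bin, 150 x 110 x 50 mm, origin under its centre. It and the rest may have changed sides.
- jar: Bystander: white jar with steel cap, 60 mm across, 90 mm high, origin under its centre.
- square: Bystander: try square lying flat, wooden stock 100 (x) x 22 x 18 mm, origin under the stock's centre; steel blade 150 mm long along +y from the stock at x = 40 mm.

How it is judged:
By the outcome, as a careful person would: the job done as asked, in the order asked, and still so for the second after the job is handed in, with the robot touching nothing.
It also fails if it takes over 67 s, if anything falls off the work surface, if the arm or the gripper's body presses on something with over 40 N, if the wrist force passes 120 N, or if a joint passes its speed limit or range.

## Robot

A 7-joint arm with a two-finger parallel gripper is mounted at the origin on the work surface. World frame = base frame: x ahead of the robot, y to its left, z up, the work surface at z = 0. Lengths are in m, angles in degrees, forces in N, time in s.
With the tool pointing down it reaches from about 0.35 to 0.775 m from the base axis. Payload 3.1 kg.
Tool frame: the origin (TCP) lies on the centre line of the jaws, within the pads' length; the fingertips stand 17 mm ahead of it and the grasp point (between the pads) lies 2 mm behind it (robot.tip_reach is the distance from the TCP to the fingertips, in m); z points along the fingers, y is the line along which they close (so a half turn about z gives the same grasp; the last joint's range is limited). The gripper opens to 85 mm and grips with 20 to 120 N. Pads are 22 mm wide; open, the fingers measure 114 mm over their backs; the gripper's body (76 mm by 85 mm) begins 54 mm behind the grasp point. The pads swing forward as they close: fully open they stand 13 mm farther back than shut.
Start: joints at [-73.722, 17.813, 0.802, 86.603, -0.252, 75.585, -1.558], TCP at [0.176, 0.521, 0.228] pointing down, gripper open.
Joint ranges: [-154.91, 154.91], [-16.99, 109.72], [-72.82, 74.43], [7.12, 147.25], [-82.49, 262.49], [11.32, 116.49], [-174.64, 174.64]. Speed limits (degrees/s): [159.86, 159.86, 180, 180, 180, 180, 180].

## Interface

Orientations are given as [roll, pitch, yaw] about the fixed x, y, z axes, in that order (R = Rz(yaw) Ry(pitch) Rx(roll)).
In Python, from station import robot, fingers, vision, workorder, recognise gives the robot as it stands. Calls block until the motion is done:
- robot.move_to(position, orientation): joint-space move of the TCP to a pose.
- robot.line_to(position, orientation=None, velocity=0.15, f_stop=None): straight line of the TCP; orientation=None keeps the orientation; velocity is the mean speed in m/s. With f_stop (N) it stops when the force on the tool has changed by that much, and returns True; else False.
- robot.move_j(angles): joint-space move.
- fingers.gripper_to(opening, force=None): opening from 0.0 (shut) to 1.0 (fully open); force is the grip in N (None keeps the last); returns when the fingers have stopped.
- robot.pause(seconds).
- robot.inverse_kinematics(position, orientation): joint angles nearest the present ones, or None.
- vision.grab_frame(name): name is "scene" or "top" or "wrist"; returns the picture (480x640x3 uint8, red, green, blue); there is no depth.
- vision.calibration(name): a dict with "mtx" (3x3 intrinsics, pixels), "extrinsics" (4x4, takes a point from world to camera coordinates); the wrist camera has in their place "T_tool_cam" (4x4, takes a point from camera to tool coordinates, whose origin is the TCP and whose axes are the flange's). Camera axes: x right, y up, looking along -z (the intrinsics and any distortion apply to the point x, -y, -z); pixel columns grow to the right and rows downward; lengths in m; the calibration is good to about 2 mm. A picture is of the moment at which its call begins: read the wrist's pose just before it. calibration takes no time and is no camera call.
A pose or a line that the arm cannot do raises robot.PlanningError and nothing moves.
- workorder.close_job(): hands the job in; it is judged then, once.
Trained networks look in the newest picture that a camera, given by its name, has taken for a name from the list of things; names that differ only in an ending like _2 or _b are one class to them, and where a whole thing is asked for, a point or a joint stands for the part that bears it (a point fixed in the world has none). Each returns a list of dicts, best first, with "p" (0 to 1); they miss things now and then, are a little off and sometimes report something else, mostly with a low value. They report only what shows in the picture. A call takes as long as a camera call.
- recognise(label, camera): "rect" ([centre column, centre row, width, height] in pixels, round what is visible of it).
Readings, each from a call of its own:
- robot.current_time_s(): time.
- robot.current_joint_positions(): joint angles.
- robot.current_dq(): joint speeds.
- robot.current_joint_torque(): joint torques, N m.
- robot.current_tool_pos(): TCP position.
- robot.current_eef_rot(): TCP orientation.
- robot.current_contact_force(): force on the tool from outside, world axes, zero at the start.
- robot.current_torque(): the same for the moment, N m.
- robot.current_finger_gap(): opening from 0.0 (shut) to 1.0 (fully open).
- robot.current_gripper_force(): force on a finger pad.
Only numpy, scipy, OpenCV 4.12 (cv2) and the standard library are available. Lean on these libraries where they do the work, as an engineer would, in place of code of your own. Each camera call takes 0.05 s, during which the arm holds its last target. There are 200 camera calls.

## Working session

There is one attempt and no reset: what is moved stays moved. The work goes in short steps, each a Python script; the robot and the scene stay as the last script left them, time stands still between calls to the robot, and variables do not carry over. Pictures are saved under pics/ and viewed, at most 10 in all, crops included, and the job is handed in when it is done.

```bash
mkdir -p pics; ls; python3 - <<'E'
from station import robot, fingers, vision, workorder, recognise
import cv2,numpy as np
np.set_printoptions(precision=4,suppress=True)
for n in ("scene","top"):
    im=vision.grab_frame(n); cv2.imwrite(f"pics/{n}0.png",im[:,:,::-1])
    c=vision.calibration(n); print(n,c)
    for l in ("hook","rest","bay","tray","ring","hook_tip","bin","jar","square"):
        print(l,[(np.round(d["rect"],1).tolist(),round(d["p"],2)) for d in recognise(l,n)[:2]])
print(vision.calibration("wrist"), robot.current_time_s(), robot.current_eef_rot())
E
```

```text
pics
scene {'mtx': array([[499.0707,   0.    , 325.6885],
       [  0.    , 499.0707, 234.27  ],
       [  0.    ,   0.    ,   1.    ]]), 'extrinsics': array([[-0.5971,  0.8021,  0.0082,  0.3924],
       [-0.6884, -0.5176,  0.508 ,  0.34  ],
       [ 0.4117,  0.2977,  0.8613, -1.4404],
       [ 0.    ,  0.    ,  0.    ,  1.    ]])}
hook [([260.5, 177.4, 58.8, 45.9], 0.95)]
rest [([263.2, 182.7, 62.8, 61.7], 0.83)]
bay [([245.0, 324.8, 141.8, 158.0], 0.81)]
tray [([291.8, 285.2, 45.3, 43.1], 0.62)]
ring [([290.4, 286.6, 48.9, 40.8], 0.98), ([191.0, 209.7, 40.2, 67.0], 0.25)]
hook_tip [([258.7, 177.6, 56.4, 51.6], 0.6)]
bin [([480.6, 287.4, 73.7, 81.9], 0.75)]
jar [([264.1, 186.8, 58.4, 45.5], 0.26)]
square [([190.7, 211.1, 42.6, 65.7], 0.65)]
top {'mtx': array([[604.7912,   0.    , 318.6483],
       [  0.    , 604.7912, 233.952 ],
       [  0.    ,   0.    ,   1.    ]]), 'extrinsics': array([[ 0.0234, -0.9996, -0.0135, -0.0612],
       [ 0.9983,  0.0226,  0.0537, -0.5878],
       [-0.0533, -0.0148,  0.9985, -1.4048],
       [ 0.    ,  0.    ,  0.    ,  1.    ]])}
hook [([425.3, 251.7, 22.0, 71.9], 0.64)]
rest [([421.1, 253.4, 40.6, 73.9], 0.73)]
bay [([345.1, 113.1, 128.4, 109.7], 0.67)]
tray [([326.2, 179.5, 55.8, 41.2], 0.75)]
ring [([324.1, 175.2, 50.5, 35.7], 0.71)]
hook_tip []
bin [([168.6, 284.8, 56.6, 63.7], 0.85)]
jar [([181.5, 175.9, 32.6, 26.2], 0.56)]
square [([461.0, 197.9, 70.8, 60.1], 0.6)]
{'mtx': array([[358.448 ,   0.    , 318.7146],
       [  0.    , 358.448 , 243.8264],
       [  0.    ,   0.    ,   1.    ]]), 'T_tool_cam': array([[-0.0004,  0.9658,  0.2594,  0.0662],
       [ 1.    ,  0.0007, -0.0011, -0.0005],
       [-0.0012,  0.2594, -0.9658, -0.1455],
       [ 0.    ,  0.    ,  0.    ,  1.    ]])} 1.0 [179.9974   0.0026 161.3387]
```

```bash
python3 - <<'E'
import cv2
a=cv2.imread("pics/top0.png")[20:340,130:530]; cv2.imwrite("pics/top0b.png",cv2.resize(a,None,fx=1.87,fy=1.87,interpolation=cv2.INTER_CUBIC))
E
```

```text
(no output)
```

View pics/scene0.png

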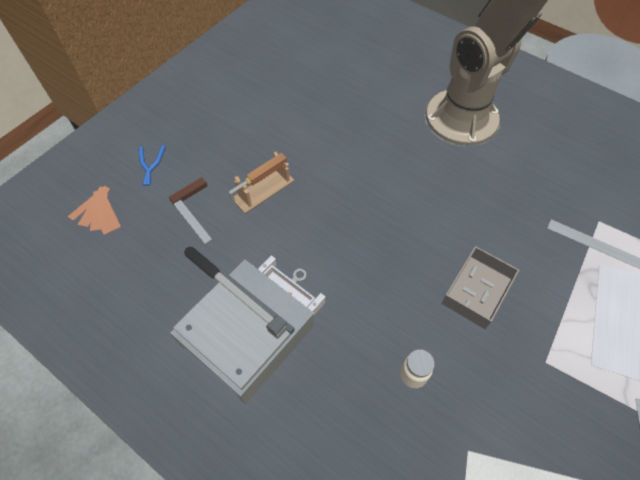

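View pics/top0b.png

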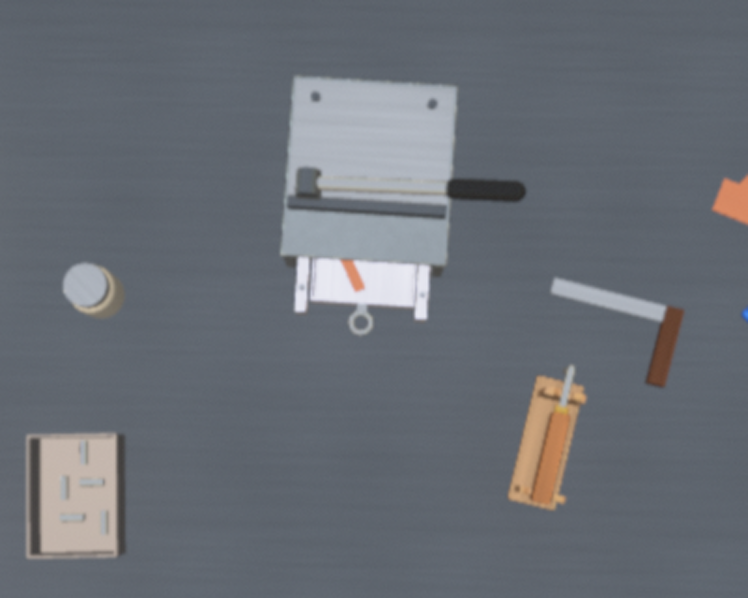

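```bash
cat > h.py <<'E'
from station import robot, fingers, vision, workorder, recognise
import cv2,numpy as np
from scipy.spatial.transform import Rotation as R
np.set_printoptions(precision=4,suppress=True)
def cam(n, pose=None):
    """K, world->cam (x right,y up,-z fwd)"""
    c=vision.calibration(n)
    if n!="wrist": return c["mtx"],np.array(c["extrinsics"])
    T=np.eye(4); T[:3,3]=pose[0]; T[:3,:3]=R.from_euler("xyz",pose[1],degrees=True).as_matrix()
    return c["mtx"],np.linalg.inv(T@c["T_tool_cam"])
def back(n,uv,z,pose=None):
    K,E=cam(n,pose); uv=np.atleast_2d(np.array(uv,float))
    d=np.c_[(uv-K[:2,2])/[K[0,0],K[1,1]],np.ones(len(uv))]*[1,-1,-1]
    d=d@E[:3,:3]; o=-E[:3,:3].T@E[:3,3]
    return o+d*((z-o[2])/d[:,2])[:,None]
def proj(n,P,pose=None):
    K,E=cam(n,pose); p=(np.atleast_2d(P)@E[:3,:3].T+E[:3,3])*[1,-1,-1]
    return p[:,:2]/p[:,2:]*[K[0,0],K[1,1]]+K[:2,2]
def pose(): return np.array(robot.current_tool_pos()),np.array(robot.current_eef_rot())
E
python3 - <<'E'
from h import *
f=lambda *p:np.array(p)/1.87+[130,20]
print("ring",back("top",f(361,321),.025))
print("rails ends",back("top",[f(301,310),f(421,318)],.036))
print("hook rear, gripfront, rodend",back("top",[f(543,504),f(563,409)],.086),back("top",f(571,367),.077))
print("rest base corners",back("top",[f(512,499),f(553,507)],.008))
print("square stock",back("top",[f(682,309),f(656,385)],.018))
print("jar,bin", back("top",f(87,285),.09),back("top",f(73,495),.05))
E
```

```text
ring [[ 0.6879 -0.0558  0.025 ]]
rails ends [[ 0.6987  0.019   0.036 ]
 [ 0.6919 -0.1303  0.036 ]]
hook rear, gripfront, rodend [[ 0.4672 -0.2769  0.086 ]
 [ 0.5804 -0.2991  0.086 ]] [[ 0.6315 -0.3095  0.077 ]]
rest base corners [[ 0.4698 -0.2501  0.008 ]
 [ 0.4611 -0.3016  0.008 ]]
square stock [[ 0.7127 -0.4578  0.018 ]
 [ 0.6164 -0.4262  0.018 ]]
jar,bin [[0.7161 0.2733 0.09  ]] [[0.4632 0.2914 0.05  ]]
```

```bash
python3 - <<'E'
from h import *
for i,(p,y) in enumerate([((0.56,-0.293,0.22),-11.),((0.66,-0.055,0.20),-2.6)]):
    robot.move_to(p,[180,0,y]); robot.pause(.3)
    ps=pose(); im=vision.grab_frame("wrist"); cv2.imwrite(f"pics/w{i}.png",im[:,:,::-1])
    print(ps,robot.current_joint_positions(),robot.current_time_s(),robot.current_contact_force())
E
```

```text
(array([ 0.5601, -0.2928,  0.22  ]), array([-179.9936,   -0.0019,  -10.9754])) [ -4.843   35.3234  53.2995  74.5109 -27.8249  83.3925 -54.7653] 4.5 [ 0.4992 -0.798  -0.345 ]
(array([ 0.6597, -0.0568,  0.2003]), array([179.9856,  -0.0207,  -2.7569])) [-23.8706  38.9009  50.0737  70.4825 -29.0161  83.0991 -69.8592] 5.8667 [0.2207 0.1932 0.1292]
```

View pics/w0.png

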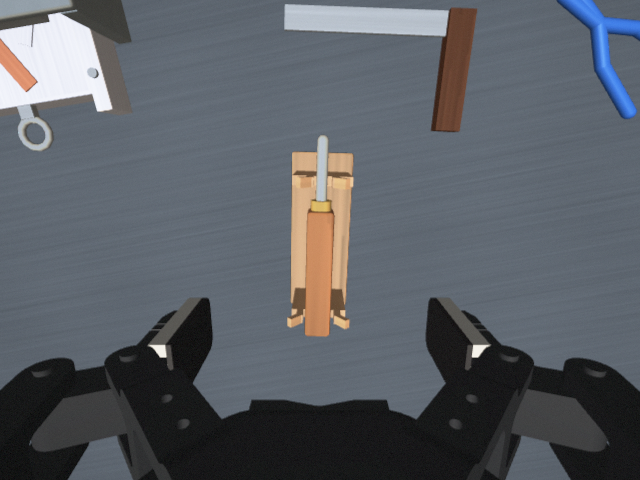

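View pics/w1.png

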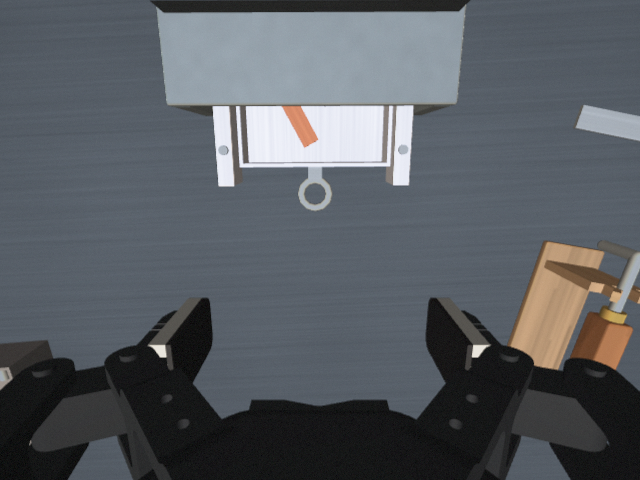

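```bash
python3 - <<'E'
from h import *
p0=(np.array([0.5601,-0.2928,0.22]),np.array([-179.9936,-0.0019,-10.9754]))
p1=(np.array([0.6597,-0.0568,0.2003]),np.array([179.9856,-0.0207,-2.7569]))
a=back("wrist",[(305,335),(329,335),(308,211),(333.5,211)],.086,p0); print(a)
r=a[:2].mean(0); f=a[2:].mean(0); e=back("wrist",(322,138),.077,p0)[0]; print("rear,front,mid,rodend",r,f,(r+f)/2,e, "yaw",np.degrees(np.arctan2(*(e-r)[1::-1])),np.degrees(np.arctan2(*(f-r)[1::-1])),"lens",np.hypot(*(f-r)[:2]),np.hypot(*(e-r)[:2]))
g=back("wrist",[(291,152),(353,152)],.008,p0);print("rest base front",g)
print("ring",back("wrist",(315,194),.025,p1),back("wrist",(35,133),.025,p0))
q=back("wrist",[(219,186),(236,186),(393,184.5),(409,184.5)],.036,p1);print("rails",q)
t=back("wrist",[(240,165),(390,165)],.030,p1);print("tray front",t)
for n,l in(("b",q),("t",t)): d=(l[0]-l[-1]); print(n,np.degrees(np.arctan2(-d[0],d[1])),np.hypot(d[0],d[1]))
# ring from scene view
import cv2
from scipy import ndimage
im=cv2.imread("pics/w1.png"); g=im.min(2)[170:215,292:340]>130
lab,n=ndimage.label(g); print([ (np.array(ndimage.center_of_mass(lab==i))+[170,292],(lab==i).sum()) for i in range(1,n+1) if (lab==i).sum()>20])
im=cv2.imread("pics/w1.png")[110:215,150:460]; cv2.imwrite("pics/w1z.png",cv2.resize(im,None,fx=2.5,fy=2.5,interpolation=cv2.INTER_CUBIC))
E
```

```text
[[ 0.4718 -0.2635  0.086 ]
 [ 0.4678 -0.2839  0.086 ]
 [ 0.5779 -0.2876  0.086 ]
 [ 0.574  -0.3073  0.086 ]]
rear,front,mid,rodend [ 0.4698 -0.2737  0.086 ] [ 0.576  -0.2975  0.086 ] [ 0.5229 -0.2856  0.086 ] [ 0.6302 -0.3089  0.077 ] yaw -12.39570689207295 -12.624739168402966 lens 0.10876640603183717 0.1641775252410539
rest base front [[ 0.6246 -0.2779  0.008 ]
 [ 0.6132 -0.3367  0.008 ]]
ring [[ 0.6845 -0.0546  0.025 ]] [[ 0.6853 -0.0542  0.025 ]]
rails [[ 0.6967  0.0271  0.036 ]
 [ 0.696   0.0125  0.036 ]
 [ 0.6908 -0.122   0.036 ]
 [ 0.6901 -0.1357  0.036 ]]
tray front [[ 0.7132  0.0086  0.03  ]
 [ 0.7069 -0.1205  0.03  ]]
b -2.321787226094698 0.16292805701406235
t -2.774228314541722 0.12922227194034522
[(array([189.9601, 314.615 ]), np.int64(626))]
```

View pics/w1z.png

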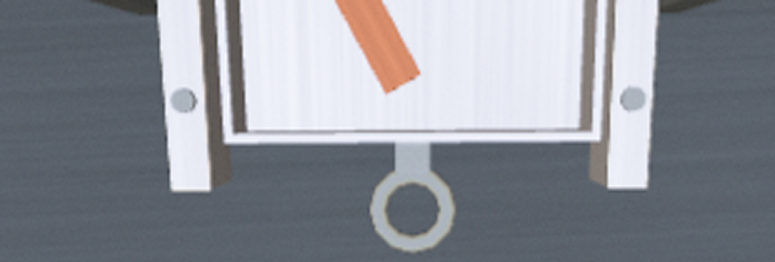

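```bash
python3 - <<'E'
from h import *
o=[180,0,-12.4]; P=[0.5229,-0.2856]
robot.move_to(P+[0.14],o); robot.line_to(P+[0.071],o,velocity=.08)
print(pose(),robot.current_contact_force())
fingers.gripper_to(0.0,60); robot.pause(.2)
print("gripped",pose(),robot.current_finger_gap(),robot.current_gripper_force(),robot.current_contact_force())
robot.line_to(P+[0.16],o,velocity=.1); robot.pause(.2)
print(robot.current_finger_gap(),robot.current_contact_force())
u=np.array([np.cos(np.radians(-2.5)),np.sin(np.radians(-2.5)),0]); H=np.array([.6848,-.0545,0])-.110*u
robot.move_to(list(H+[0,0,.14]),[180,0,-2.5]); robot.line_to(list(H+[0,0,.0865]),velocity=.1); robot.pause(.4)
ps=pose(); im=vision.grab_frame("wrist"); cv2.imwrite("pics/hov.png",im[:,:,::-1]); np.save("hov.npy",np.array(ps))
print(ps,robot.current_contact_force(),robot.current_joint_positions(),robot.current_time_s())
cv2.imwrite("pics/hovz.png",cv2.resize(im[0:260,190:450,::-1],None,fx=2.3,fy=2.3,interpolation=cv2.INTER_CUBIC))
E
```

```text
(array([ 0.5233, -0.2861,  0.0716]), array([179.9704,  -0.0663, -12.4074])) [-0.7721 -0.4275 -0.0543]
gripped (array([ 0.5231, -0.2857,  0.0714]), array([-179.9998,   -0.0326,  -12.3964])) 0.2373964962239806 61.00873589515686 [-0.8662  1.5409  5.0591]
0.23670799064547962 [ 0.7221  0.6674 -1.5054]
(array([ 0.5751, -0.0496,  0.0868]), array([-179.994 ,   -0.0352,   -2.4882])) [ 0.2538 -0.6728 -1.8925] [-30.8734  35.2678  50.5132  94.8322 -29.6702  64.2194 -64.7168] 12.0917
```

View pics/hovz.png

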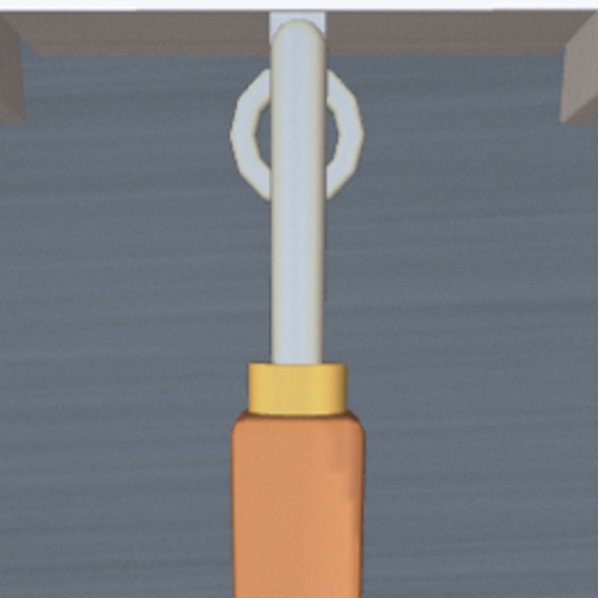

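```bash
python3 - <<'E'
from h import *
ps=tuple(np.load("hov.npy")); f=lambda x,y:(190+x/2.3,y/2.3)
T=R.from_euler("z",-ps[1][2],degrees=True)
for n,uv,z in [("rodend top",f(298,19),.0933),("rodend mid",f(298,19),.0888),("gripfront top",f(298,412),.1018),("ring",f(297,132),.025),("ringL",f(232,132),.025),("ringR",f(362,132),.025),("traywall",f(298,10),.030)]:
    w=back("wrist",uv,z,ps)[0]; print(n,w,"rel tool",T.apply(w-ps[0]))
E
```

```text
rodend top [ 0.6859 -0.0549  0.0933] rel tool [ 0.1109 -0.0005  0.0065]
rodend mid [ 0.6874 -0.055   0.0888] rel tool [ 0.1124 -0.0005  0.002 ]
gripfront top [ 0.6291 -0.0525  0.1018] rel tool [ 0.054  -0.0005  0.015 ]
ring [ 0.6857 -0.0547  0.025 ] rel tool [ 0.1107 -0.0003 -0.0618]
ringL [ 0.6863 -0.0399  0.025 ] rel tool [ 0.1107  0.0145 -0.0618]
ringR [ 0.685  -0.0696  0.025 ] rel tool [ 0.1106 -0.0152 -0.0618]
traywall [ 0.7084 -0.0559  0.03  ] rel tool [ 0.1334 -0.0005 -0.0568]
```

```bash
python3 - <<'E'
from h import *
u=np.array([np.cos(np.radians(-2.5)),np.sin(np.radians(-2.5)),0])
p,_=pose(); A=np.array([.6848,-.0545,0])-.110*u+.0017*u
robot.line_to(list(A+[0,0,.0865]),velocity=.03); robot.pause(.3); F0=np.array(robot.current_contact_force())
s=robot.line_to(list(A+[0,0,.049]),velocity=.04,f_stop=4); robot.pause(.3)
F=np.array(robot.current_contact_force()); print("lower",s,pose()[0],F0,F)
if s: raise SystemExit
np.save("A.npy",A); np.save("F0.npy",F)
for d in (.015,.030,.040):
    s=robot.line_to(list(A-d*u+[0,0,.049]),velocity=.025,f_stop=10)
    f1=np.array(robot.current_contact_force()); robot.pause(.2); f2=np.array(robot.current_contact_force())
    print(d,s,"pull",(f1-F)@u,(f2-F)@u,f2-F,pose()[0]-(A-d*u+[0,0,.049]),robot.current_time_s())
    if s: break
im=vision.grab_frame("wrist"); cv2.imwrite("pics/d1.png",cv2.resize(im[0:260,190:450,::-1],None,fx=2.3,fy=2.3))
E
```

```text
lower False [ 0.5767 -0.0498  0.0492] [-0.6488  0.5684 -0.999 ] [ 0.3466 -0.1208 -1.8652]
0.015 False pull 1.0220063778717927 0.3198171462258324 [0.3402 0.4598 0.2615] [-0.0001  0.     -0.    ] 14.9833
0.03 False pull 0.35495555990261657 1.0148637348073217 [ 1.0104 -0.1243  0.1324] [-0.0004 -0.     -0.0001] 15.9333
0.04 False pull 0.7461710847697368 0.2844097112772717 [ 0.2717 -0.2967  1.6802] [-0.0005  0.0001 -0.0001] 16.6833
```

View pics/d1.png

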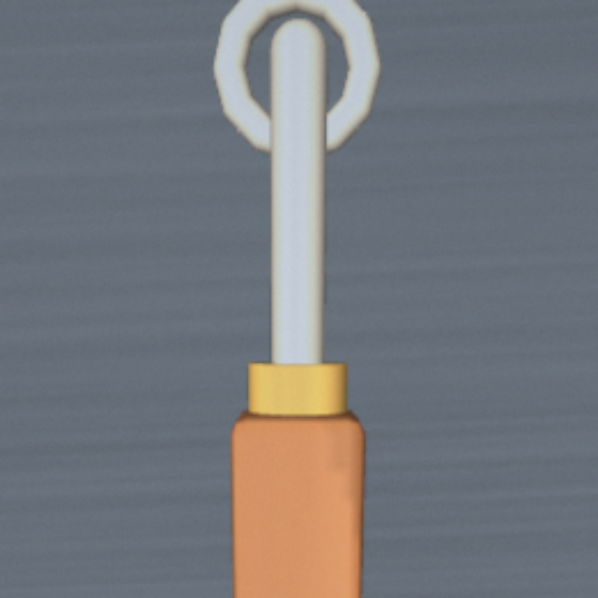

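```bash
python3 - <<'E'
from h import *
u=np.array([np.cos(np.radians(-2.5)),np.sin(np.radians(-2.5)),0]); A=np.load("A.npy"); F=np.load("F0.npy")
d=.040
for fs in (2,3,4,5,6,7,8):
    d=(A-pose()[0])@u+.004
    if d>.060: break
    s=robot.line_to(list(A-d*u+[0,0,.049]),velocity=.02,f_stop=fs)
    f1=np.array(robot.current_contact_force()); robot.pause(.15); f2=np.array(robot.current_contact_force())
    print(fs,s,"pull",(f1-F)@u,(f2-F)@u,"d",(A-pose()[0])@u,robot.current_time_s())
fs=[np.array(robot.current_contact_force())@u for _ in range(5)];print(fs,robot.current_time_s())
E
```

```text
2 True pull 0.7658437212469034 0.40229452625774814 d 0.04166151546539341 17.0917
3 True pull 0.4361673954123362 -0.06006520810471222 d 0.04305039194823882 17.45
4 False pull 0.7634851958253569 0.18307243763503903 d 0.04731829163054751 17.975
5 False pull 0.30600043255022424 0.5244832434687722 d 0.05175580795406245 18.4917
6 False pull 0.5143775503878322 0.9124434780644657 d 0.05598909877083373 19.0167
7 False pull 1.3060059143091969 0.9564619840952708 d 0.060295259658550746 19.525
[np.float64(1.3079655606559226), np.float64(1.3079655606559226), np.float64(1.3079655606559226), np.float64(1.3079655606559226), np.float64(1.3079655606559226)] 19.525
```

```bash
python3 - <<'E'
from h import *
u=np.array([np.cos(np.radians(-2.5)),np.sin(np.radians(-2.5)),0]); A=np.load("A.npy"); F=np.load("F0.npy")
for i in range(14):
    d=(A-pose()[0])@u+.006
    s=robot.line_to(list(A-d*u+[0,0,.049]),velocity=.015,f_stop=6)
    f1=np.array(robot.current_contact_force()); robot.pause(.05)
    fa=[]
    for _ in range(3): robot.pause(.05); fa.append((np.array(robot.current_contact_force())-F)@u)
    print(s,"pull",(f1-F)@u,np.array(fa),"d",(A-pose()[0])@u,"cmd",d,robot.current_time_s())
    if s or np.mean(fa)>3: break
E
```

```text
False pull 0.5246328292308923 [0.6106 0.1251 0.0518] d 0.06653625745517597 cmd 0.06629525965855075 20.2917
False pull 0.8561407199781264 [0.8495 1.9589 0.2936] d 0.07283429439369202 cmd 0.07253625745517597 21.0583
False pull 0.6405261090417478 [1.307  0.7462 0.5876] d 0.0791396566483801 cmd 0.07883429439369202 21.825
False pull 1.0248484628183345 [-0.1111  0.2829 -0.0884] d 0.08544108296913497 cmd 0.08513965664838011 22.5917
False pull 1.2156124187294712 [0.8496 0.8003 0.0635] d 0.09176270708179053 cmd 0.09144108296913497 23.3583
True pull 2.938058714456718 [1.8498 1.5526 2.8532] d 0.0944693807988035 cmd 0.09776270708179054 24.0083
```

```bash
python3 - <<'E'
from h import *
u=np.array([np.cos(np.radians(-2.5)),np.sin(np.radians(-2.5)),0]); A=np.load("A.npy"); F=np.load("F0.npy")
d=.0945
def force(n=4):
    fa=[]
    for _ in range(n): robot.pause(.04); fa.append((np.array(robot.current_contact_force())-F)@u)
    return np.mean(fa)
for i in range(10):
    d+=.0004
    s=robot.line_to(list(A-d*u+[0,0,.049]),velocity=.004,f_stop=8)
    f=force(); print(s,"pull",f,"d",(A-pose()[0])@u,"cmd",d,robot.current_time_s())
    if s or f>7: break
E
```

```text
False pull 3.1216364750043226 d 0.09452694912569949 cmd 0.0949 24.475
False pull 4.7645764643164785 d 0.09464380145535285 cmd 0.0953 24.8917
False pull 4.901280005472005 d 0.0947033807393299 cmd 0.0957 25.3083
False pull 5.558178364624129 d 0.09478001814737426 cmd 0.09609999999999999 25.725
False pull 5.91773475218452 d 0.09483065217400599 cmd 0.09649999999999999 26.1417
False pull 6.360491919208844 d 0.09489847335486928 cmd 0.09689999999999999 26.5583
False pull 6.70318867750272 d 0.09495728319613592 cmd 0.09729999999999998 26.975
False pull 7.188771014937252 d 0.0949970529919115 cmd 0.09769999999999998 27.3917
```

```bash
python3 - <<'E'
from h import *
u=np.array([np.cos(np.radians(-2.5)),np.sin(np.radians(-2.5)),0]); A=np.load("A.npy"); F=np.load("F0.npy")
d=.0977
def force(n=4):
    fa=[]
    for _ in range(n): robot.pause(.04); fa.append((np.array(robot.current_contact_force())-F)@u)
    return np.mean(fa)
f=7.2
for i in range(8):
    d+=min(.001,max(.0002,(11.3-f)/1300))
    s=robot.line_to(list(A-d*u+[0,0,.049]),velocity=.006,f_stop=5)
    f=force(); print(s,"pull",f,"d",(A-pose()[0])@u,"cmd",d,robot.current_time_s())
    if s or f>10.8: break
for i in range(5): print("hold",force(8),robot.current_time_s())
print((A-pose()[0])@u)
E
```

```text
False pull 7.829786099273765 d 0.09516947775203304 cmd 0.0987 27.875
False pull 8.738455795856815 d 0.09528209524189975 cmd 0.0997 28.3583
False pull 9.9994784859941 d 0.0954138894633978 cmd 0.1007 28.8417
False pull 11.235451850236926 d 0.09555700793460206 cmd 0.1017 29.325
hold 11.05839429241702 29.6583
hold 11.226260745753436 29.9917
hold 11.331047159022638 30.325
hold 10.983181401806885 30.6583
hold 11.233666938568838 30.9917
0.09555991354774437
```

```bash
python3 - <<'E'
from h import *
u=np.array([np.cos(np.radians(-2.5)),np.sin(np.radians(-2.5)),0]); A=np.load("A.npy"); F=np.load("F0.npy")
d=.0908
robot.line_to(list(A-d*u+[0,0,.049]),velocity=.02); robot.pause(.3)
f=np.array(robot.current_contact_force())-F; print("relieved",f,(A-pose()[0])@u)
s=robot.line_to(list(A-d*u+[0,0,.09]),velocity=.03,f_stop=4); print("lift",s,pose()[0],np.array(robot.current_contact_force())-F)
if s: raise SystemExit
robot.pause(.3)
ps=pose(); im=vision.grab_frame("wrist"); cv2.imwrite("pics/un.png",im[:,:,::-1])
cv2.imwrite("pics/unz.png",cv2.resize(im[0:300,120:520,::-1],None,fx=2,fy=2))
robot.line_to(list(A-d*u+[0,0,.165]),velocity=.1); print(robot.current_time_s(),robot.current_finger_gap())
E
```

```text
relieved [0.0092 1.0596 0.368 ] 0.09099233403254228
lift False [ 0.4857 -0.0458  0.0898] [-0.4593 -0.5528  0.6718]
34.75 0.2352956985880103
```

View pics/unz.png

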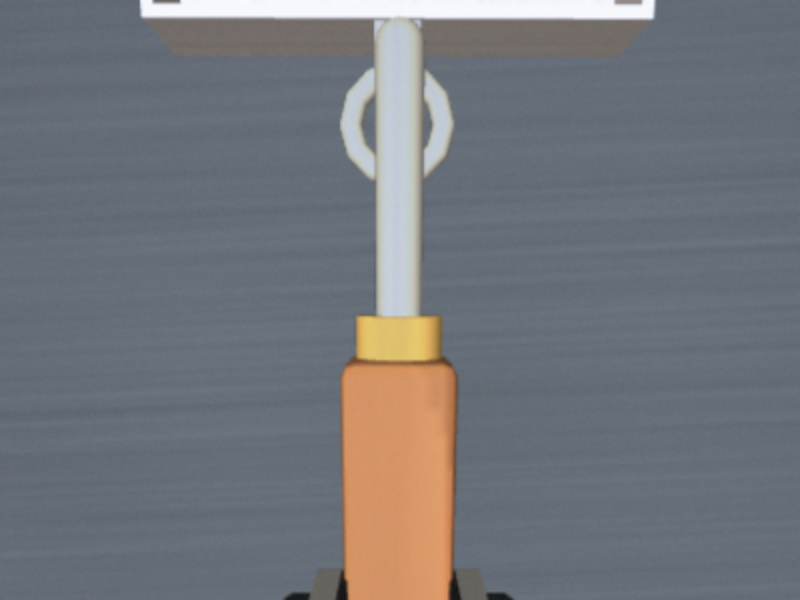

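```bash
python3 - <<'E'
from h import *
o=[180,0,-12.4]; P=[0.5230,-0.2857]
robot.move_to(P+[0.165],o); robot.line_to(P+[0.105],velocity=.1); robot.pause(.4); F=np.array(robot.current_contact_force())
s=robot.line_to(P+[0.0712],velocity=.03,f_stop=4); robot.pause(.3)
print(s,pose(),np.array(robot.current_contact_force())-F,robot.current_time_s())
im=vision.grab_frame("wrist"); cv2.imwrite("pics/pl.png",im[:,:,::-1])
E
```

```text
True (array([ 0.5228, -0.2855,  0.0714]), array([-179.9841,    0.05  ,  -12.3978])) [ 0.1969 -1.0926  7.55  ] 38.2417
```

```bash
python3 - <<'E'
from h import *
P=[0.5230,-0.2857]
fingers.gripper_to(0.6); robot.pause(.2); fingers.gripper_to(1.0)
robot.line_to(P+[0.14],velocity=.1); robot.move_to([0.5601,-0.2928,0.22],[180,0,-11]); robot.pause(.4)
im=vision.grab_frame("wrist"); cv2.imwrite("pics/fin.png",im[:,:,::-1])
print(robot.current_time_s(),robot.current_finger_gap(),robot.current_contact_force())
E
```

```text
41.075 0.9997687627390853 [-0.644   0.7698 -0.5615]
```

View pics/fin.png

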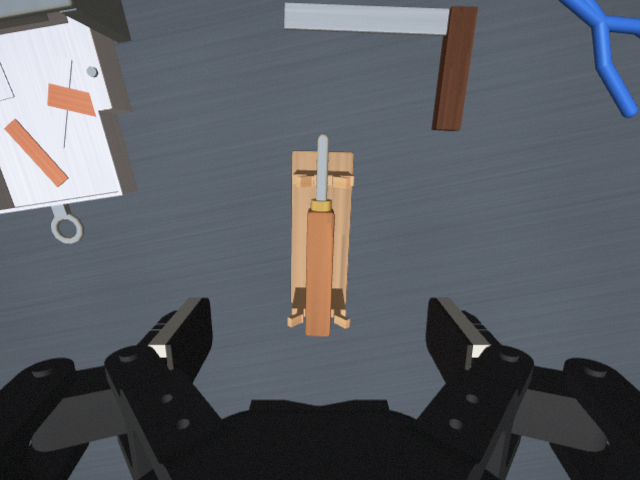

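The hook is back in the rest, with its rod end at (322,136) and grip rear at (317,336), the same pixels as at the start. The tray is drawn out, its ring now at (67,229), and the square hasn't moved.

```bash
python3 -c "
from station import workorder; print(workorder.close_job())"
```

```text
the job is handed in; nothing more can be done
None
```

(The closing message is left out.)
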